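# Gather the pivot bushes in the tote's corner for the fitter

### The job

Push the green tote along the rollers, keeping it on them, until it is fully home against the yellow stop in the bay. Then lift it by its handle clear above the bay and tilt it so that its near corner on the yellow tin's side is lowest and all four brass bushes slide together into that corner. Finish while still holding the tote there, tilted, steady and touching nothing else, with no bush spilled and the tins, tools and bottle left where they are.

Things in the scene. Friction and masses are not known exactly. Their poses are not given: they have to be found in the camera images.
- station: grey roller track, fixed; place and angle vary. Origin on the bench under the bay's centre; y runs along the track, bay to open end; x across, away from the robot; z up. 14 free steel rollers (20 mm across, 30 mm apart, tops 45 mm above bench) from y = -65 to +345 mm between 12 mm thick side rails, 116 mm apart inside, tops 70 mm above bench
- bay (a point): centre of the bay at roller-top height, 45 mm above the bench. The bay is the last 140 mm of the track, rail tops painted yellow there, closed by the upright yellow stop: 140 mm wide, top 80 mm above the bench, face at station y = -70 mm. A tote fully home touches the stop: its centre is then at station y = 0, give or take a few mm
- tote: open green tote, 110 (x) x 140 (y) x 42 mm high, walls and floor 4 mm, about 0.3 kg, on the rollers 170 to 250 mm up the track from the bay, 3 mm play to each rail, axes parallel to the station's (x away from robot, y to the track's open end, z up). Origin: centre of its underside. Rolls at a push of 1 to 2 N, stops soon after being let go
- tote_handle (a point): middle of the tote's black handle bar, 80 mm above the tote's underside: straight along the tote's x, 110 mm long, 14 mm wide (y), 22 mm high (69 to 91 mm above the underside), on a steel post at each long side; free below and beside; gripped from above across its 14 mm
- corner_left (a point): the tote's near left inside corner at floor height (tote frame x = -51, y = +66, z = 4 mm): near the robot, towards the open end of the track
- corner_right (a point): the tote's near right inside corner at floor height (tote frame x = -51, y = -66, z = 4 mm): near the robot, towards the end stop
- yellow_tin: small open yellow tin, 60 x 80 x 22 mm, 0.12 kg, on the bench just in front (robot side) of the bay, either left (station y about +90 mm) or right (about -90 mm) of the bay's middle; it changes places with the grey tin. Origin at the centre of its underside
- grey_tin: small open grey tin of the same size on the other side; origin at the centre of its underside
- scissors_a: closed steel scissors, 220 mm long, 10 mm high, lying on the bench beyond the track; origin under the pivot
- scissors_b: half-open steel scissors, 220 mm long, 10 mm high, lying on the bench left of the track's open end; origin under the pivot
- hammer: hammer lying beyond the track near the bay's end, about 300 mm long; origin on its underside
- screwdriver: screwdriver lying right of the bay, about 200 mm long; origin on its underside
- oil_bottle: amber oil bottle, 52 mm across, 130 mm high, standing left of the robot; origin at the centre of its underside
- bush1: brass pivot bush, a flat disc 18 mm across and 10 mm high, 20 g, polished and slippery (slides freely on a floor leaning 15 degrees; gathers well in a corner with the tote leaning about 30 to 35 degrees cornerwise), lying loose on the tote's floor; origin at the centre of its underside
- bush2: brass pivot bush, a flat disc 18 mm across and 10 mm high, 20 g, polished and slippery (slides freely on a floor leaning 15 degrees; gathers well in a corner with the tote leaning about 30 to 35 degrees cornerwise), lying loose on the tote's floor; origin at the centre of its underside
- bush3: brass pivot bush, a flat disc 18 mm across and 10 mm high, 20 g, polished and slippery (slides freely on a floor leaning 15 degrees; gathers well in a corner with the tote leaning about 30 to 35 degrees cornerwise), lying loose on the tote's floor; origin at the centre of its underside
- bush4: brass pivot bush, a flat disc 18 mm across and 10 mm high, 20 g, polished and slippery (slides freely on a floor leaning 15 degrees; gathers well in a corner with the tote leaning about 30 to 35 degrees cornerwise), lying loose on the tote's floor; origin at the centre of its underside
Things that resemble listed ones, but are neither listed nor needed, are in the scene too. Of the things shaped like the yellow_tin, the yellow one is meant.

How it is judged:
By the outcome, as a careful person would: the job done as asked, in the order asked, and still so for the second after the job is handed in, while the arm keeps its last pose, push and grip.
It also fails if it takes over 53 s, if anything falls off the work surface, if the arm or the gripper's body presses on something with over 40 N, if the wrist force passes 120 N, or if a joint passes its speed limit or range.

### The arm

A 6-joint arm with a two-finger parallel gripper is mounted at the origin on the work surface. World frame = base frame: x ahead of the robot, y to its left, z up, the work surface at z = 0. Lengths are in mm, angles in degrees, forces in N, time in s.
With the tool pointing down it reaches from about 300 to 850 mm from the base axis. Payload 4.2 kg.
Tool frame: the origin (TCP) lies at the very end of the fingers, on their centre line; the grasp point (between the pads) lies 19 mm behind it (hold_point_z is the z of the grasp point in the tool frame, in mm); z points along the fingers, y is the direction in which the jaws open and shut (so a half turn about z gives the same grasp; the last joint's range is limited). The gripper opens to 91 mm and grips with 3 to 60 N. Pads are 32 mm wide; open, the fingers measure 118 mm over their backs; the gripper's body (76 mm by 178 mm) begins 60 mm behind the grasp point.
Start: joints at [-64.4, 18.312, 89.639, -0, 72.044, -1.146], TCP at [258.773, -513.497, 213.976] pointing down, gripper open.
Joint ranges: [-177.97, 177.97], [-48.28, 115.42], [12.27, 149.76], [-77.06, 257.06], [2.81, 150.46], [-146.56, 146.56]. Speed limits (degrees/s): [147.25, 147.25, 180, 180, 180, 180].

### API

Orientations are given as [roll, pitch, yaw] about the fixed x, y, z axes, in that order (R = Rz(yaw) Ry(pitch) Rx(roll)).
In Python, from workcell import state, grab_frame, job_done, hold_point_z gives the robot as it stands. The module is installed in compiled form; this text tells all that it offers.
- The arm moves only by the shell command python3 -m creep 'ROWS' [FORCE]. ROWS is JSON, a list of rows, each a list of 7 numbers: the closure, from 0 (fully open) to 1 (shut), then the shift along the tool's x, y, z in mm, then the turn, a rotation vector about the tool's x, y, z in degrees. A call has 1 to 5 rows; each row shifts and turns the commanded pose from where the row before left it, along the tool's axes as they then stand; what a row does not reach is not made up. A row lasts 1/8 s, in which the tool goes at most 62.5 mm and 10.7 degrees, less where a joint would pass 70% of its speed; a pose out of reach is approached as far as the arm can. A call is refused whole if a number of a shift passes 62.5 or a number of a turn 10.7, either way. A call with a gripper value outside its range is refused whole. The fingers move at their own pace and stop on an object; FORCE is the grip in N (left out, the last holds). Time passes only in rows, so rows that do not move let the fingers close. It gives the time, the measured TCP pose, the force and the opening at its end, in the units of the state.
- state(): the state, without advancing time (a new reading comes with each control period).
- grab_frame(name): name is "scene" or "top"; returns a dict with "frame" (400x640x3 uint8, red, green, blue), "fx", "fy", "cx", "cy" (pixels), "k1" (the pictures are not rectified: a ray, as slopes to the right and down, at radius r is drawn at 1 + k1 r^2 times it, then the intrinsics apply), "view" (4x4, takes a point from world to camera coordinates). Camera axes: x right, y down, z forward; pixel columns grow to the right and rows downward; lengths in mm; the calibration is good to about 2 mm. A picture is of the moment at which its call begins. There is no depth.
- job_done(): hands the job in, once; it reports no verdict.
The state is a dict: "time_s": time; "qpos": joint angles; "qvel": joint speeds; "effort": joint torques, N m; "ee_pos": TCP position; "ee_rot": TCP orientation; "force": force on the tool from outside, world axes, zero at the start; "torque": the same for the moment, N m; "gripper_width": finger opening in mm.
Only numpy, scipy, OpenCV 4.12 (cv2) and the standard library are available. Lean on these libraries where they do the work, as an engineer would, in place of code of your own. Each camera call takes 0.05 s, during which the arm holds its last target.

## Working session

There is one attempt and no reset: what is moved stays moved. The work goes in short steps, Python scripts to look and compute and a shell command to move; the robot and the scene stay as the last step left them, time stands still between calls to the robot, and variables do not carry over. Pictures are saved under pics/ and viewed, and the job is handed in when it is done.

```bash
mkdir -p pics; cat > h.py <<'E'
import numpy as np, cv2
from workcell import state, grab_frame, hold_point_z
def snap(n,fn):
    g=grab_frame(n); cv2.imwrite('pics/'+fn+'.png',g['frame'][:,:,::-1]); np.savez('pics/'+fn+'.npz',**{k:np.array(v) for k,v in g.items()}); return g
def ray(g,u,v):
    x=(u-g['cx'])/g['fx'];y=(v-g['cy'])/g['fy']
    rd=np.hypot(x,y); r=rd
    for _ in range(30): r=rd/(1+g['k1']*r*r)
    s=r/rd if rd>0 else 1
    V=np.array(g['view']); R=V[:3,:3];t=V[:3,3]
    return -R.T@t, R.T@np.array([x*s,y*s,1.])
def onz(g,u,v,z):
    o,d=ray(g,u,v); return o+d*(z-o[2])/d[2]
def proj(g,p):
    V=np.array(g['view']); c=V[:3,:3]@np.array(p)+V[:3,3]; x=c[0]/c[2];y=c[1]/c[2]; s=1+g['k1']*(x*x+y*y)
    return np.array([g['cx']+g['fx']*x*s,g['cy']+g['fy']*y*s])
E
python3 - <<'E'
from h import *
for n in ('scene','top'):
    g=snap(n,n+'0'); print(n,g['fx'],g['fy'],g['cx'],g['cy'],g['k1']);print(np.round(g['view'],3).tolist())
print(state(), hold_point_z)
E
```

```text
scene 384.5972315943114 384.5972315943114 318.6890897236779 198.59999161194878 0.02203491494818088
[[-0.761, 0.649, -0.002, 390.709], [0.535, 0.626, -0.568, -206.32], [-0.367, -0.433, -0.823, 1475.81], [0.0, 0.0, 0.0, 1.0]]
top 413.247714339332 413.247714339332 316.6047544625366 200.054401701652 -0.03967421753534423
[[-0.029, -1.0, -0.009, 5.69], [-0.986, 0.03, -0.167, 522.774], [0.167, 0.004, -0.986, 1060.279], [0.0, 0.0, 0.0, 1.0]]
{'time_s': 0.1, 'qpos': array([-6.43997314e+01,  1.83478112e+01,  8.96983506e+01,  2.23144343e-04,
        7.20436564e+01, -1.14424246e+00]), 'qvel': array([-0.05686033, -0.01800697, -0.26318367, -0.02530648,  0.0556535 ,
       -0.00958749]), 'effort': array([-1.89440698e-04, -4.13331985e+01, -2.32509881e+01,  7.28798518e-02,
        4.21507191e-02, -4.05427636e-05]), 'ee_pos': array([ 258.58341718, -513.08102833,  213.21324397]), 'ee_rot': array([-1.79910204e+02, -2.00574422e-03,  2.67444405e+01]), 'force': array([ 0.40396041, -0.1915698 , -0.07511484]), 'torque': array([ 0.01413468,  0.03040362, -0.02057134]), 'gripper_width': 91.07584163726715} -18.8
```

View pics/scene0.png

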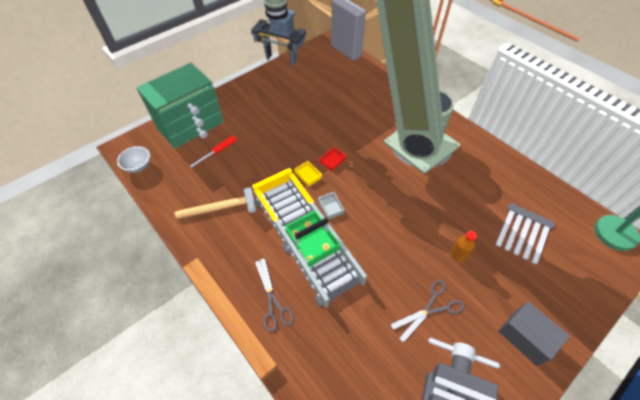

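View pics/top0.png

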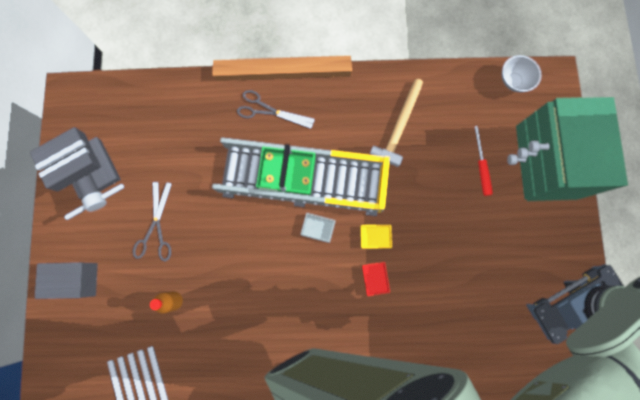

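Top view: the green tote is at (287,170), not the green drawer box at (575,148). The yellow tin is at (376,237); the red tin (376,279) and grey tin (318,228) are lookalikes. The yellow stop is at (385,180). Next, a close crop and measurements.

```bash
python3 - <<'E'
from h import *
g=dict(np.load('pics/top0.npz')); f=g['frame']
c=cv2.resize(f[125:260,205:405],None,fx=4,fy=4,interpolation=cv2.INTER_CUBIC); cv2.imwrite('pics/crop0.png',c[:,:,::-1])
hsv=cv2.cvtColor(f,cv2.COLOR_RGB2HSV)
def big(m,k=3):
    cs,_=cv2.findContours(m,cv2.RETR_EXTERNAL,cv2.CHAIN_APPROX_NONE); return sorted(cs,key=cv2.contourArea)[::-1][:k]
my=cv2.inRange(hsv,(24,150,120),(34,255,255)); mg=cv2.inRange(hsv,(50,150,80),(75,255,255))
for nm,m in(('y',my),('g',mg)):
    for q in big(m):
        print(nm,cv2.contourArea(q),cv2.minAreaRect(q),cv2.boxPoints(cv2.minAreaRect(q)).round(1).tolist())
E
```

```text
y 702.0 ((357.91461181640625, 179.7516632080078), (59.074344635009766, 53.496604919433594), 6.483074188232422) [[325.5, 203.0], [331.6000061035156, 149.8000030517578], [390.29998779296875, 156.5], [384.20001220703125, 209.6999969482422]]
y 599.0 ((375.5, 236.0), (22.0, 29.0), 90.0) [[361.0, 225.0], [390.0, 225.0], [390.0, 247.0], [361.0, 247.0]]
g 974.0 ((299.08953857421875, 172.07861328125), (26.36665916442871, 40.44209671020508), 7.594643592834473) [[283.29998779296875, 190.39999389648438], [288.70001220703125, 150.3000030517578], [314.79998779296875, 153.8000030517578], [309.5, 193.89999389648438]]
g 771.0 ((270.16357421875, 167.91262817382812), (21.94454574584961, 39.01731872558594), 7.4314093589782715) [[256.79998779296875, 185.8000030517578], [261.79998779296875, 147.10000610351562], [283.6000061035156, 150.0], [278.5, 188.6999969482422]]
```

View pics/crop0.png

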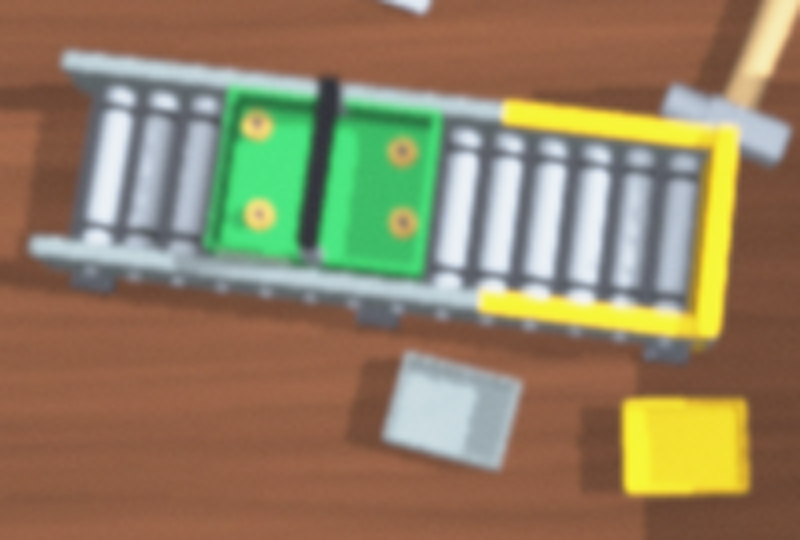

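```bash
python3 - <<'E'
from h import *
g=dict(np.load('pics/top0.npz'))
def P(n,pts,z):
    r=[]
    for u,v in pts:
        p=onz(g,u/4+205-.375,v/4+125-.375,z); r.append(p[:2]); 
    print(n,np.round(r,1).tolist()); return np.array(r)
t=P('tote rim',[(232,88),(440,110),(425,275),(205,248)],87); print(t.mean(0),np.linalg.norm(np.diff(t,axis=0),axis=1))
h=P('handle',[(330,79),(308,248)],136);print(h.mean(0),np.linalg.norm(h[0]-h[1]),np.degrees(np.arctan2(*(h[0]-h[1])[::-1])))
a=P('far rail',[(66,52),(738,126)],70);b=P('near rail outer top',[(480,313),(716,336)],70)
for l in(a,b): print(np.degrees(np.arctan2(*(l[0]-l[1])[::-1])),np.linalg.norm(l[0]-l[1]))
s=P('stop',[(738,126),(716,336),(712,133),(694,335)],80)
print(np.degrees(np.arctan2(*(s[0]-s[1])[::-1])),np.linalg.norm(s[0]-s[1]))
y=P('ytin',[(622,400),(747,398),(749,494),(627,495)],22);print(y.mean(0))
y=P('gtin',[(408,352),(521,381),(500,469),(383,441)],22);print(y.mean(0))
P('yellow start',[(503,102),(480,292)],70)
P('bushes',[(257,125),(402,150),(258,213),(402,222)],59)
# scene view handle
g=dict(np.load('pics/scene0.npz'));f=g['frame']
c=cv2.resize(f[160:310,240:380],None,fx=4,fy=4,interpolation=cv2.INTER_CUBIC); cv2.imwrite('pics/crop1.png',c[:,:,::-1])
E
```

```text
tote rim [[662.2, 127.6], [642.8, -8.6], [533.3, 4.1], [555.4, 145.8]]
[598.44593606  67.23607527] [137.65956933 110.27288441 143.43882478]
handle [[650.9, 59.4], [543.3, 74.8]]
[597.08671852  67.1244842 ] 108.69636634549423 -8.128131090393218
far rail [[696.4, 241.7], [630.7, -206.0]]
near rail outer top [[510.2, -30.7], [490.4, -183.4]]
81.6453456641052 452.5525641784956
82.60468706454567 153.9894891466203
stop [[627.9, -204.2], [489.0, -181.8], [623.7, -186.8], [490.0, -167.7]]
-9.155199408164002 140.7525074299247
ytin [[455.6, -125.3], [454.4, -209.6], [389.9, -207.2], [391.8, -125.7]]
[ 422.93852809 -166.95034972]
gtin [[492.7, 18.2], [470.6, -57.7], [411.7, -41.4], [432.8, 36.5]]
[451.95016791 -11.09112559]
yellow start [[652.0, -50.6], [524.1, -31.2]]
bushes [[644.5, 114.8], [624.1, 17.7], [583.9, 114.6], [574.8, 18.9]]
```

View pics/crop1.png

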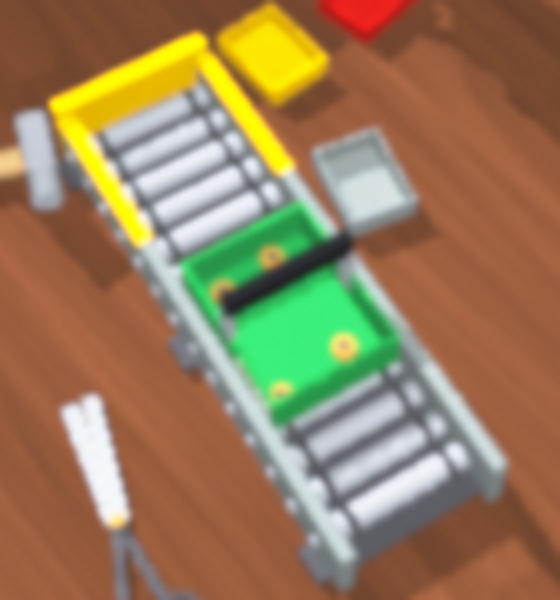

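Both views agree with the sizes given: tote 138–143 × 110, handle 109, stop 141 wide, station yaw about −8.5°. The tote centre is near (597,67) and the bay near (570,−108). The yellow tin is on the right, station y < 0, so corner_right has to be lowest. First I fly to above the handle.

```bash
R='x'; python3 -m creep '[[0,46,-30,0,0,0,0],[0,46,-30,0,0,0,0],[0,46,-30,0,0,0,0],[0,46,-30,0,0,0,0],[0,46,-30,0,0,0,0]]' 60
python3 -m creep '[[0,46,-30,0,0,0,0],[0,46,-30,0,0,0,0],[0,46,-30,0,0,0,0],[0,46,-30,0,0,0,0],[0,46,-30,0,0,0,0]]'
python3 -c "
from h import *
s=state();print(s['qpos'].round(1),s['ee_pos'],s['ee_rot'])"
```

```text
time_s: 0.72
ee_pos: [397.1, -274.3, 213.7]
ee_rot: [-180.0, 0.0, 26.7]
force: [0.6, -0.2, 0.3]
gripper_width: 91.4
time_s: 1.35
ee_pos: [535.0, -36.9, 213.6]
ee_rot: [180.0, 0.0, 26.8]
force: [1.0, -0.8, -0.1]
gripper_width: 91.3
[-5.2 14.9 94.7 -0.  70.5 58.1] [535.02734675 -36.88442442 213.64902439] [1.79997662e+02 2.97784327e-02 2.67580109e+01]
```

```bash
python3 -m creep '[[0.6,51.5,-33,0,0,0,0],[0.6,51.5,-33,0,0,0,0],[0.6,0,0,0,0,0,8.8],[0.6,0,0,0,0,0,8.8],[0.6,0,0,0,0,0,8.8]]'
python3 -m creep '[[0.6,0,0,0,0,0,8.8],[0.6,0,0,20,0,0,0],[0.6,0,0,0,0,0,0]]'
python3 - <<'E'
from h import *
s=state();print(s['qpos'].round(1),s['ee_pos'],s['ee_rot'],s['force'])
g=snap('top','top1')
c=cv2.resize(g['frame'][105:255,215:415],None,fx=4,fy=4,interpolation=cv2.INTER_CUBIC); cv2.imwrite('pics/crop2.png',c[:,:,::-1])
g=snap('scene','scene1')
c=cv2.resize(g['frame'][160:310,240:380],None,fx=4,fy=4,interpolation=cv2.INTER_CUBIC); cv2.imwrite('pics/crop3.png',c[:,:,::-1])
E
```

```text
time_s: 1.98
ee_pos: [596.5, 67.0, 213.2]
ee_rot: [180.0, 0.1, 0.1]
force: [-0.5, 0.6, -1.0]
gripper_width: 44.3
time_s: 2.35
ee_pos: [595.5, 66.6, 192.1]
ee_rot: [179.9, 0.2, -8.5]
force: [0.4, -0.3, 0.1]
gripper_width: 36.5
[  5.3  21.4  88.2  -0.   70.7 103.7] [595.52415031  66.57619481 192.13645289] [179.93524603   0.24215313  -8.45223455] [ 0.37188866 -0.33387605  0.14148132]
```

View pics/crop2.png

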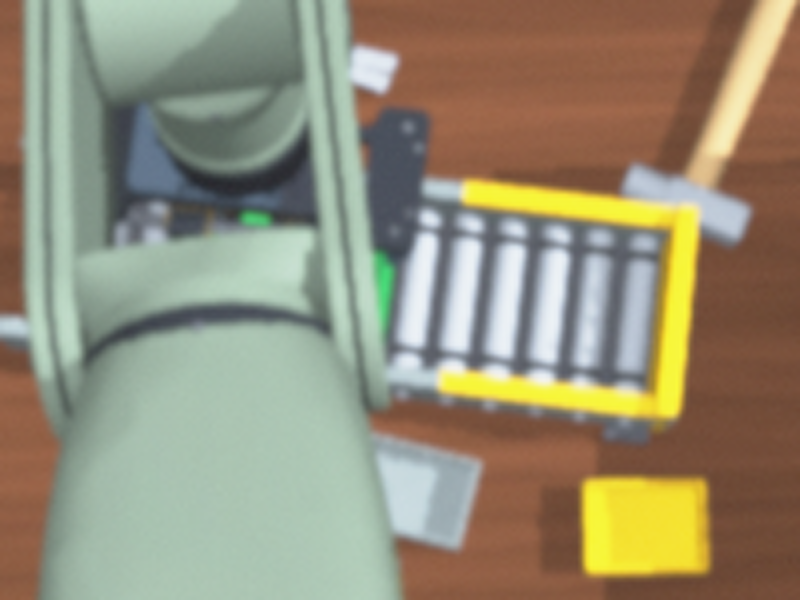

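View pics/crop3.png

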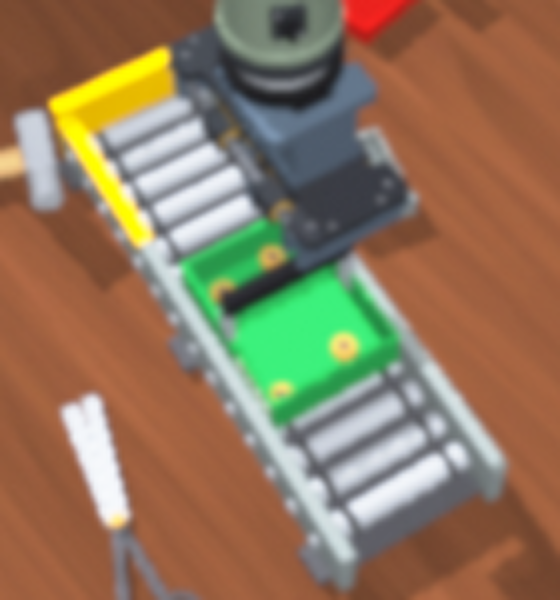

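Gripper is above the bar (crop3: bar runs 225,300 → beneath the gripper at 300,270). I'll check the handle position against the scene view before lowering.

```bash
python3 - <<'E'
from h import *
g=dict(np.load('pics/scene0.npz'))
for p in [(650.9,59.4,136),(543.3,74.8,136)]:
    print((proj(g,p)-np.array([240,160])+.375)*4)
# triangulate handle ends (top-face ends) from both
t=dict(np.load('pics/top0.npz'))
for a,b in [((330,79),(226,293)),((308,248),(348,236))]:
    o1,d1=ray(t,a[0]/4+205-.375,a[1]/4+125-.375);o2,d2=ray(g,b[0]/4+240-.375,b[1]/4+160-.375)
    k=np.linalg.lstsq(np.c_[d1,-d2],o2-o1,rcond=None)[0];p,q=o1+k[0]*d1,o2+k[1]*d2;print((p+q)/2,np.linalg.norm(p-q))
E
```

```text
[223.16926628 298.40662431]
[350.75433343 229.14664652]
[648.7240446   59.45148495 141.61627499] 1.159377017330817
[545.23224678  75.02016951 128.51505697] 1.22250904666578
```

```bash
python3 -m creep '[[0.6,0,0,25,0,0,0],[0.6,0,0,25,0,0,0],[0.6,0,0,20,0,0,0],[0.6,0,0,15,0,0,0],[0.6,0,0,0,0,0,0]]'
python3 - <<'E'
from h import *
s=state();print(s['ee_pos'],s['ee_rot'],s['force'],s['torque'])
g=snap('scene','scene2')
c=cv2.resize(g['frame'][160:310,240:380],None,fx=4,fy=4,interpolation=cv2.INTER_CUBIC); cv2.imwrite('pics/crop4.png',c[:,:,::-1])
E
```

```text
time_s: 3.08
ee_pos: [596.5, 66.7, 108.3]
ee_rot: [180.0, 0.1, -8.5]
force: [0.3, 0.0, -0.6]
gripper_width: 36.5
[596.46660462  66.67052286 108.33746509] [ 1.79974512e+02  8.30272383e-02 -8.45484199e+00] [ 0.27129862  0.04464488 -0.60225492] [0.07448287 0.01433247 0.0030495 ]
```

View pics/crop4.png

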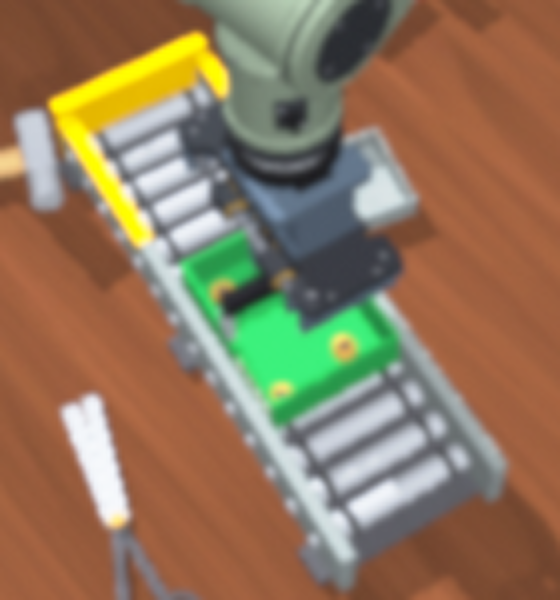

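```bash
python3 -m creep '[[0.75,0,2,0,0,0,0],[0.75,0,3,0,0,0,0],[0.75,0,5,0,0,0,0],[0.75,0,7,0,0,0,0],[0.75,0,8,0,0,0,0]]'
python3 -m creep '[[0.75,0,8,0,0,0,0],[0.75,0,8,0,0,0,0],[0.75,0,8,0,0,0,0],[0.75,0,8,0,0,0,0],[0.75,0,8,0,0,0,0]]'
python3 -m creep '[[0.75,0,8,0,0,0,0],[0.75,0,8,0,0,0,0],[0.75,0,8,0,0,0,0],[0.75,0,8,0,0,0,0],[0.75,0,8,0,0,0,0]]'
python3 - <<'E'
from h import *
s=state();print(s['ee_pos'],s['ee_rot'],s['force'],s['torque'])
g=snap('scene','scene3')
c=cv2.resize(g['frame'][160:310,240:380],None,fx=4,fy=4,interpolation=cv2.INTER_CUBIC); cv2.imwrite('pics/crop5.png',c[:,:,::-1])
E
```

```text
time_s: 3.75
ee_pos: [593.3, 41.6, 109.2]
ee_rot: [-180.0, -0.0, -8.5]
force: [-0.1, 1.5, 0.8]
gripper_width: 22.6
time_s: 4.38
ee_pos: [587.0, 1.9, 108.9]
ee_rot: [180.0, 0.0, -8.5]
force: [-0.2, 0.8, 1.1]
gripper_width: 22.8
time_s: 5.0
ee_pos: [581.1, -37.8, 108.8]
ee_rot: [180.0, 0.0, -8.4]
force: [-0.8, 2.2, -0.2]
gripper_width: 23.0
[581.13380316 -37.77032955 108.76331139] [ 1.79981936e+02  2.19950594e-02 -8.44786761e+00] [-0.77467223  2.22354618 -0.22284423] [0.23482949 0.1135941  0.00187064]
```

View pics/crop5.png

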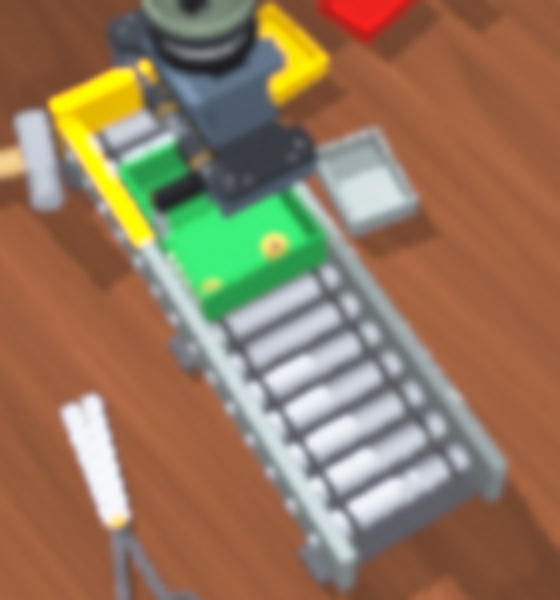

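```bash
python3 -m creep '[[0.75,0,8,0,0,0,0],[0.75,0,8,0,0,0,0],[0.75,0,8,0,0,0,0],[0.75,0,8,0,0,0,0],[0.75,0,8,0,0,0,0]]'
python3 -m creep '[[0.75,0,6,0,0,0,0],[0.75,0,5,0,0,0,0],[0.75,0,4,0,0,0,0],[0.75,0,3,0,0,0,0],[0.75,0,3,0,0,0,0]]'
python3 -m creep '[[0.75,0,2,0,0,0,0],[0.75,0,2,0,0,0,0],[0.75,0,2,0,0,0,0]]'
```

```text
time_s: 5.68
ee_pos: [575.3, -77.2, 108.9]
ee_rot: [-180.0, 0.0, -8.5]
force: [0.5, 1.7, -0.4]
gripper_width: 23.5
time_s: 6.3
ee_pos: [572.4, -97.6, 108.9]
ee_rot: [180.0, -0.0, -8.4]
force: [-0.3, 2.0, -0.6]
gripper_width: 22.9
time_s: 6.68
ee_pos: [571.5, -103.5, 108.9]
ee_rot: [180.0, -0.0, -8.4]
force: [-0.4, 0.5, -0.2]
gripper_width: 23.0
```

```bash
python3 -m creep '[[0.75,0,2,0,0,0,0],[0.75,0,2,0,0,0,0]]'
python3 -m creep '[[0.75,0,2,0,0,0,0],[0.75,0,2,0,0,0,0]]'
python3 -m creep '[[0.75,0,1,0,0,0,0],[0.75,0,1,0,0,0,0]]'
```

```text
time_s: 6.92
ee_pos: [570.9, -107.5, 108.9]
ee_rot: [180.0, 0.0, -8.5]
force: [-1.1, 1.2, -0.4]
gripper_width: 22.6
time_s: 7.18
ee_pos: [570.3, -111.5, 108.9]
ee_rot: [180.0, 0.0, -8.5]
force: [-0.9, 1.4, -0.1]
gripper_width: 23.2
time_s: 7.42
ee_pos: [570.1, -113.4, 109.0]
ee_rot: [180.0, -0.0, -8.5]
force: [-0.3, 1.8, -0.0]
gripper_width: 22.9
```

```bash
python3 -m creep '[[0.75,0,1,0,0,0,0],[0.75,0,1,0,0,0,0]]'
python3 -m creep '[[0.75,0,1,0,0,0,0],[0.75,0,1,0,0,0,0]]'
python3 - <<'E'
from h import *
s=state();print(s['ee_pos'],s['ee_rot'],s['force'],s['torque'])
g=snap('scene','scene4')
c=cv2.resize(g['frame'][150:270,230:350],None,fx=5,fy=5,interpolation=cv2.INTER_CUBIC); cv2.imwrite('pics/crop6.png',c[:,:,::-1])
E
```

```text
time_s: 7.68
ee_pos: [570.0, -114.3, 109.0]
ee_rot: [-179.9, -0.0, -8.5]
force: [0.3, 5.9, 0.4]
gripper_width: 22.9
time_s: 7.92
ee_pos: [570.0, -114.6, 109.4]
ee_rot: [-179.7, -0.0, -8.6]
force: [0.9, 10.1, 3.2]
gripper_width: 23.1
[ 569.98537882 -114.59635696  109.3767404 ] [-1.79701086e+02 -2.05174482e-02 -8.55276335e+00] [ 0.91349169 10.1303007   3.22344752] [ 2.04590896 -0.07093271 -0.16089773]
```

View pics/crop6.png

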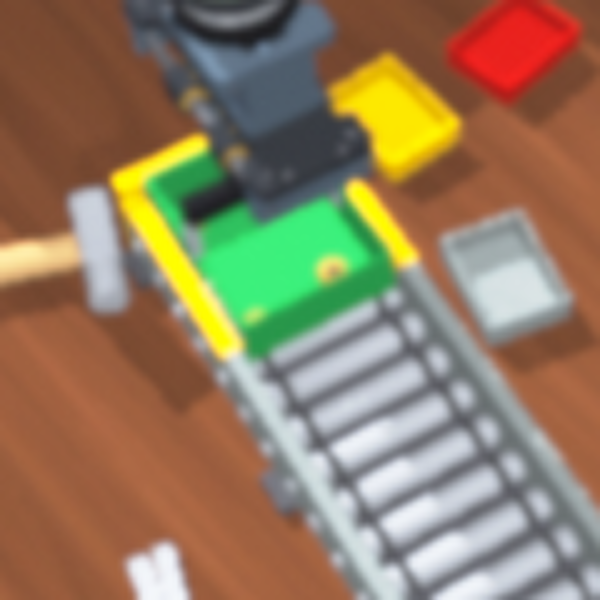

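Home: the force rose to 10 N at TCP y = −114.5, which puts the bar centre at about −110 as expected, and the picture shows the tote against the yellow stop. Next I centre on the bar and grip.

```bash
python3 -m creep '[[0.75,0,-3,1,0,0,0],[0.75,0,-3,2,0,0,0],[0.9,0,0,0,0,0,0],[1,0,0,0,0,0,0],[1,0,0,0,0,0,0]]' 60
python3 -m creep '[[1,0,0,0,0,0,0],[1,0,0,0,0,0,0]]' 60
python3 - <<'E'
from h import *
s=state();print(s['ee_pos'],s['ee_rot'],s['force'],s['torque'],s['qpos'].round(1))
E
```

```text
time_s: 8.6
ee_pos: [570.4, -109.9, 105.9]
ee_rot: [-179.8, 0.0, -8.6]
force: [0.1, 4.9, 0.6]
gripper_width: 13.6
time_s: 8.85
ee_pos: [570.5, -109.9, 105.8]
ee_rot: [-179.8, 0.0, -8.6]
force: [0.7, 6.0, 0.7]
gripper_width: 13.6
[ 570.45736902 -109.90072595  105.8471882 ] [-1.79825815e+02  2.25018515e-02 -8.55947494e+00] [0.68320872 5.98952295 0.74482287] [ 0.95132481 -0.00452455 -0.20776232] [-12.1  23.8  97.8   0.2  58.4  86.3]
```

```bash
python3 -m creep '[[1,0,-1,-2,0,0,0],[1,0,-0.5,-6,0,0,0],[1,0,-0.5,-10,0,0,0],[1,0,0,-14,0,0,0],[1,0,0,-16,0,0,0]]' 60
python3 -m creep '[[1,0,0,-20,0,0,0],[1,0,0,-20,0,0,0],[1,0,0,-20,0,0,0],[1,0,0,-20,0,0,0],[1,0,0,-18,0,0,0]]' 60
python3 -m creep '[[1,0,0,-8,0,0,0],[1,0,0,-3,0,0,0],[1,0,0,0,0,0,0]]' 60
python3 - <<'E'
from h import *
s=state();print(s['ee_pos'],s['ee_rot'],s['force'],s['torque'],s['qpos'].round(1))
for n in('scene','top'):
    g=snap(n,n+'5')
    if n=='scene': c=cv2.resize(g['frame'][120:270,230:380],None,fx=4,fy=4,interpolation=cv2.INTER_CUBIC)
    cv2.imwrite('pics/crop7.png',c[:,:,::-1])
E
```

```text
time_s: 9.48
ee_pos: [570.8, -110.0, 155.4]
ee_rot: [179.9, -0.1, -8.4]
force: [0.1, -0.4, -3.4]
gripper_width: 13.6
time_s: 10.1
ee_pos: [570.7, -109.9, 254.2]
ee_rot: [179.9, -0.1, -8.5]
force: [0.3, -1.2, -3.5]
gripper_width: 13.5
time_s: 10.48
ee_pos: [570.4, -109.4, 262.7]
ee_rot: [180.0, 0.0, -8.5]
force: [-0.5, -0.9, -3.8]
gripper_width: 13.1
[ 570.42005226 -109.4051326   262.67306835] [ 1.79985711e+02  3.50595712e-02 -8.45502723e+00] [-0.52184318 -0.93875964 -3.79128639] [ 0.03916092  0.00074991 -0.05770774] [-12.   17.4  83.9  -0.   78.7  86.5]
```

View pics/crop7.png

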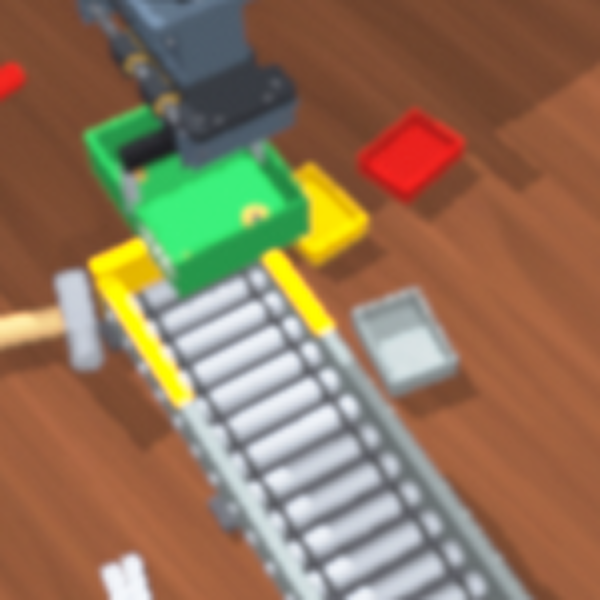

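View pics/top5.png

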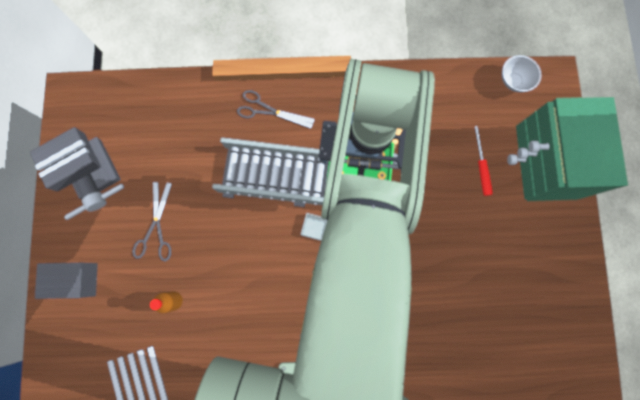

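Lifted freely: −3.8 N is the weight, and nothing else is moved. Now a slow tilt about tool axis (+x,+y), which lowers the near side and the stop side, pivoting near the tote floor.

```bash
python3 -m creep '[[1,-0.5,0.5,0,0.6,0.6,0],[1,-1,1,0,1.2,1.2,0],[1,-1.3,1.3,0,1.5,1.5,0],[1,-1.3,1.3,0,1.5,1.5,0],[1,-1.3,1.3,0,1.5,1.5,0]]' 60
python3 -m creep '[[1,-1.3,1.3,0,1.5,1.5,0],[1,-1.3,1.3,0,1.5,1.5,0],[1,-1.3,1.3,0,1.5,1.5,0],[1,-1.3,1.3,0,1.5,1.5,0],[1,-1.3,1.3,0,1.5,1.5,0]]' 60
python3 - <<'E'
from h import *
s=state();print(s['ee_pos'],s['ee_rot'],s['force'],s['torque'],s['qpos'].round(1))
g=snap('scene','scene6')
c=cv2.resize(g['frame'][120:270,230:380],None,fx=4,fy=4,interpolation=cv2.INTER_CUBIC)
cv2.imwrite('pics/crop8.png',c[:,:,::-1])
E
```

```text
time_s: 11.2
ee_pos: [564.1, -114.2, 262.6]
ee_rot: [-173.6, -6.4, -8.8]
force: [0.0, 0.2, -3.4]
gripper_width: 13.8
time_s: 11.82
ee_pos: [557.1, -119.5, 260.4]
ee_rot: [-165.9, -13.8, -10.2]
force: [0.3, -0.1, -3.3]
gripper_width: 13.4
[ 557.10021409 -119.47028754  260.35095441] [-165.87040353  -13.7568129   -10.1678104 ] [ 0.28316185 -0.12069142 -3.28731221] [-0.23005988  0.421938    0.03815608] [-23.1  10.8  96.1  18.8  64.1  68.4]
```

View pics/crop8.png

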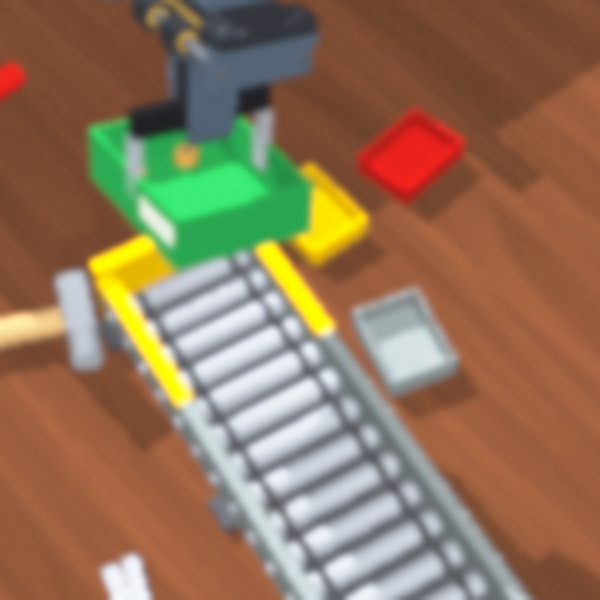

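```bash
python3 -m creep '[[1,-1.3,1.3,0,1.5,1.5,0],[1,-1.3,1.3,0,1.5,1.5,0],[1,-1.3,1.3,0,1.5,1.5,0],[1,-1.3,1.3,0,1.5,1.5,0],[1,-1.3,1.3,0,1.5,1.5,0]]' 60
python3 -m creep '[[1,-1.3,1.3,0,1.5,1.5,0],[1,-1,1,0,1,1,0],[1,0,0,0,0.4,0.4,0],[1,0,0,0,0,0,0],[1,0,0,0,0,0,0]]' 60
python3 -m creep '[[1,0,0,0,0,0,0],[1,0,0,0,0,0,0],[1,0,0,0,0,0,0],[1,0,0,0,0,0,0],[1,0,0,0,0,0,0]]' 60
python3 - <<'E'
from h import *
from scipy.spatial.transform import Rotation as Ro
s=state();print(s['ee_pos'],s['ee_rot'],s['force'],s['torque'],s['qpos'].round(1))
R=Ro.from_euler('xyz',s['ee_rot'],degrees=True).as_matrix()
print('lean',np.degrees(np.arccos(-R[2,2])))
for n,c in dict(cr=(-51,-66,4),cl=(-51,66,4),fr=(51,-66,4),fl=(51,66,4),ctr=(0,0,0)).items():
    t=np.array([c[0],-c[1],-c[2]+80-19]); print(n,(s['ee_pos']+R@t).round(1))
for n in('scene','top'):
    g=snap(n,n+'7')
    if n=='scene':
        c=cv2.resize(g['frame'][130:220,235:325],None,fx=6,fy=6,interpolation=cv2.INTER_CUBIC);cv2.imwrite('pics/crop9.png',c[:,:,::-1])
    else:
        c=cv2.resize(g['frame'][110:260,305:455],None,fx=4,fy=4,interpolation=cv2.INTER_CUBIC);cv2.imwrite('pics/crop10.png',c[:,:,::-1])
    p=s['ee_pos']+R@np.array([-51,66,57]); print(n,proj(g,p))
E
```

```text
time_s: 12.5
ee_pos: [550.4, -124.6, 256.6]
ee_rot: [-157.7, -20.9, -12.6]
force: [-0.3, 0.6, -3.7]
gripper_width: 13.9
time_s: 13.12
ee_pos: [548.6, -125.9, 255.2]
ee_rot: [-154.3, -23.5, -13.8]
force: [0.9, -0.4, -3.7]
gripper_width: 13.5
time_s: 13.75
ee_pos: [548.4, -125.9, 255.1]
ee_rot: [-154.3, -23.4, -13.9]
force: [-0.7, 0.3, -3.7]
gripper_width: 13.9
[ 548.39151835 -125.86557928  255.05740563] [-154.31670681  -23.44062198  -13.86725827] [-0.69576007  0.30773498 -3.65969883] [-0.39871872  0.72984887 -0.00641422] [-32.4   8.9 105.   37.9  58.6  47.9]
lean 34.22556875200071
cr [ 525.5 -156.   161.4]
cl [531.9 -35.1 213.9]
fr [ 616.4 -178.5  202. ]
fl [622.8 -57.5 254.5]
ctr [ 576.  -105.4  204.6]
scene [283.67254241 162.41663127]
top [377.15136177 188.87409565]
```

View pics/crop9.png

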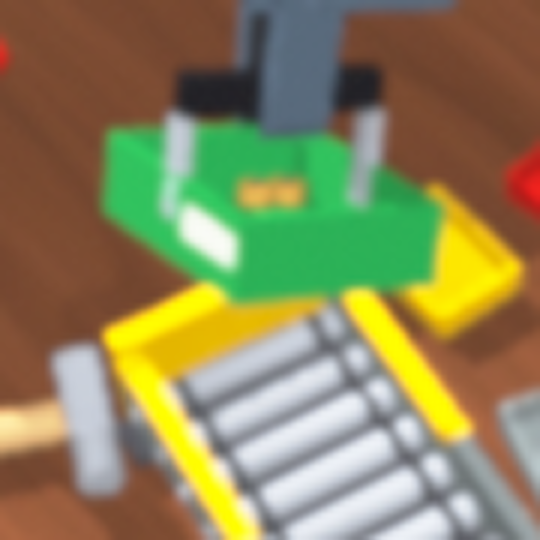

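View pics/crop10.png

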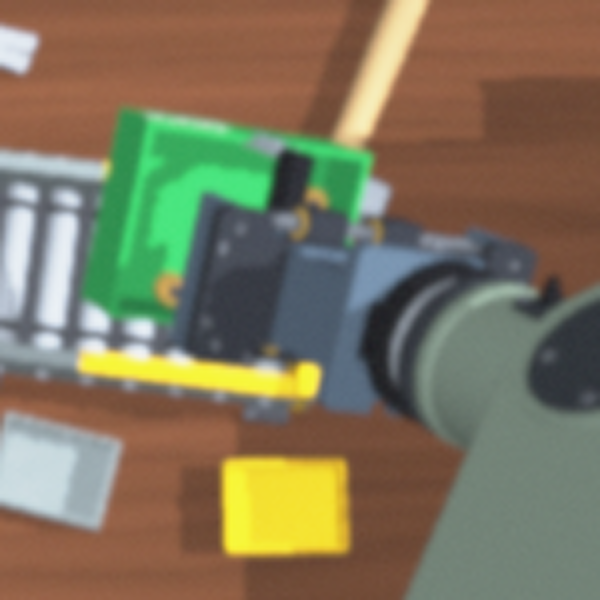

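```bash
cat >> h.py <<'E'
from scipy.spatial.transform import Rotation as Ro
def tote_pt(g,s,u,v,h=14):
    R=Ro.from_euler('xyz',s['ee_rot'],degrees=True).as_matrix(); o,d=ray(g,u,v)
    o=R.T@(o-s['ee_pos']); d=R.T@d; z=61-h; p=o+d*(z-o[2])/d[2]; return np.array([p[0],-p[1],h])
E
python3 - <<'E'
from h import *
s=state()
g=dict(np.load('pics/top7.npz'))
for u,v in [(165,290),(315,197),(300,220)]: print(tote_pt(g,s,u/4+305-.375,v/4+110-.375).round(0))
g=dict(np.load('pics/scene7.npz'))
for u,v in [(255,190),(290,190)]: print('sc',tote_pt(g,s,u/6+235-.4,v/6+130-.4).round(0))
for n in('scene','top'):
    g=snap(n,n+'8')
    if n=='scene':
        c=cv2.resize(g['frame'][130:190,245:320],None,fx=8,fy=8,interpolation=cv2.INTER_CUBIC);cv2.imwrite('pics/crop11.png',c[:,:,::-1])
    else:
        c=cv2.resize(g['frame'][130:210,320:420],None,fx=7,fy=7,interpolation=cv2.INTER_CUBIC);cv2.imwrite('pics/crop12.png',c[:,:,::-1])
E
```

```text
[-41.  25.  14.]
[ 24. -58.  14.]
[  9. -51.  14.]
sc [-19. -53.  14.]
sc [-38. -49.  14.]
```

View pics/crop11.png

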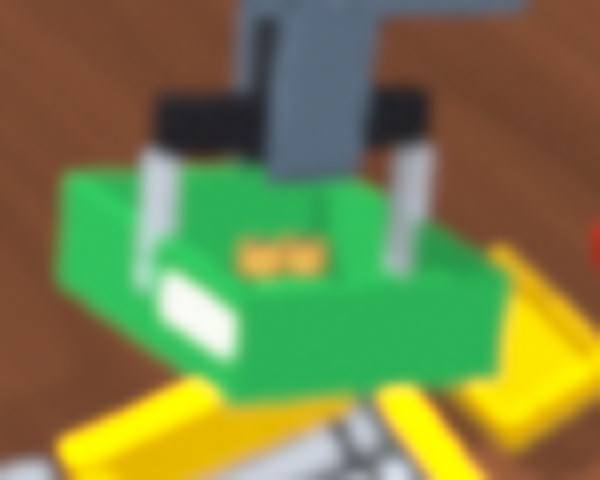

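View pics/crop12.png

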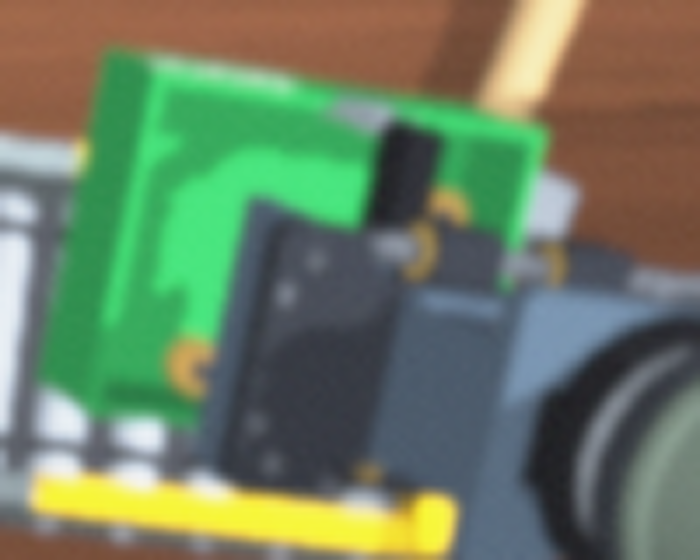

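Two bushes are in the corner (scene: 277,162 and 283,162). One is still against the right wall at tote (24,−58) and one against the near wall at (−41,25). I'll give them time.

```bash
python3 -m creep '[[1,0,0,0,0,0,0],[1,0,0,0,0,0,0],[1,0,0,0,0,0,0],[1,0,0,0,0,0,0],[1,0,0,0,0,0,0]]' 60
python3 - <<'E'
from h import *
s=state()
for n in('scene','top'):
    g=snap(n,n+'9')
    if n=='scene':
        c=cv2.resize(g['frame'][130:190,245:320],None,fx=8,fy=8,interpolation=cv2.INTER_CUBIC);cv2.imwrite('pics/crop13.png',c[:,:,::-1])
    else:
        c=cv2.resize(g['frame'][130:210,320:420],None,fx=7,fy=7,interpolation=cv2.INTER_CUBIC);cv2.imwrite('pics/crop14.png',c[:,:,::-1])
E
```

```text
time_s: 14.58
ee_pos: [548.4, -125.9, 255.0]
ee_rot: [-154.3, -23.4, -13.9]
force: [0.7, -0.2, -3.8]
gripper_width: 13.4
```

View pics/crop13.png

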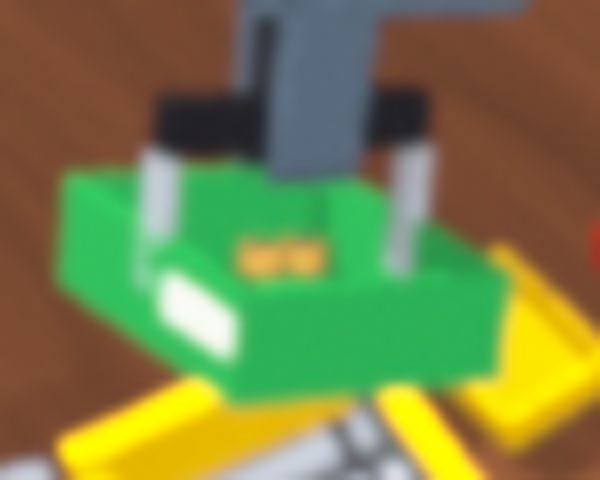

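View pics/crop14.png

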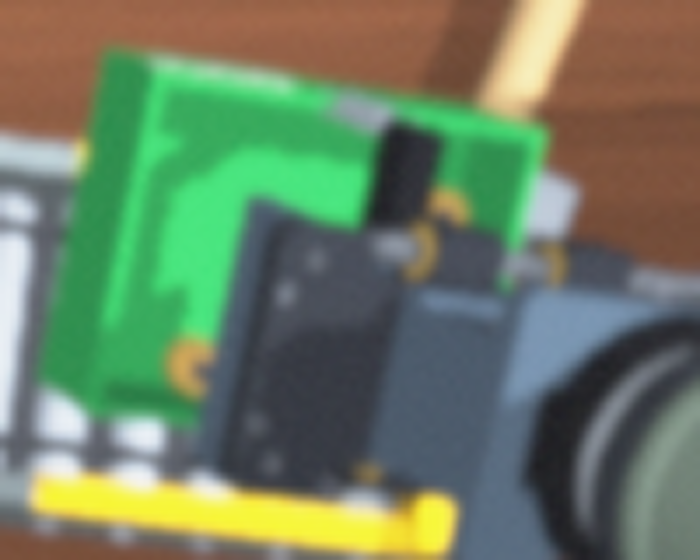

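```bash
python3 - <<'E'
from h import *
s=state()
R=Ro.from_euler('xyz',s['ee_rot'],degrees=True).as_matrix()
for n in('scene','top'):
    g=dict(np.load(f'pics/{n}9.npz'));f=cv2.resize(g['frame'],None,fx=6,fy=6,interpolation=cv2.INTER_CUBIC)
    W=lambda c: proj(g,s['ee_pos']+R@np.array([c[0],-c[1],61-c[2]]))
    D=lambda c: tuple(int(x) for x in (W(c)+.5)*6)
    for z in (0,42):
        q=[(-55,-70,z),(-55,70,z),(55,70,z),(55,-70,z)]
        for i in range(4): cv2.line(f,D(q[i]),D(q[(i+1)%4]),(255,0,255) if z else (0,0,255),1)
    q=[(-51,-66,4),(-51,66,4),(51,66,4),(51,-66,4)]
    for i in range(4): cv2.line(f,D(q[i]),D(q[(i+1)%4]),(0,0,0),1)
    cv2.line(f,D((-55,0,80)),D((55,0,80)),(255,255,0),1)
    for b in [(-42,-57,14),(-24,-57,14),(-42,-39,14)]: cv2.circle(f,D(b),4,(255,0,0),1)
    u,v=[int(x*6) for x in W((0,0,20))]
    cv2.imwrite(f'pics/ov_{n}.png',f[max(0,v-280):v+280,u-350:u+350,::-1])
E
```

```text
(no output)
```

View pics/ov_scene.png

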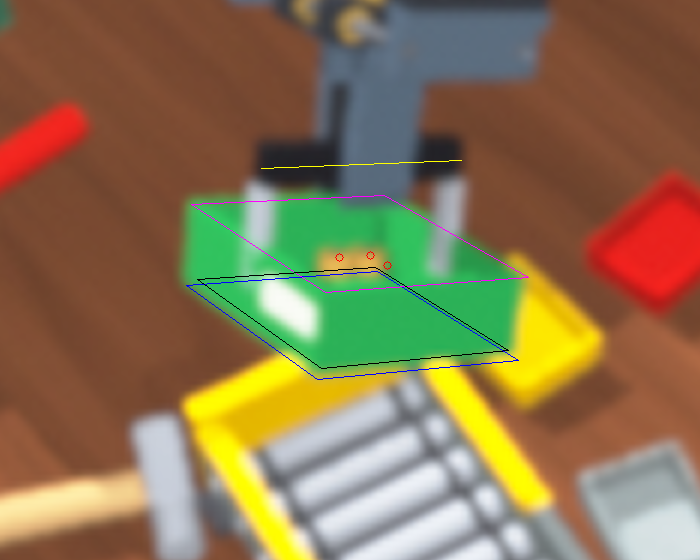

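View pics/ov_top.png

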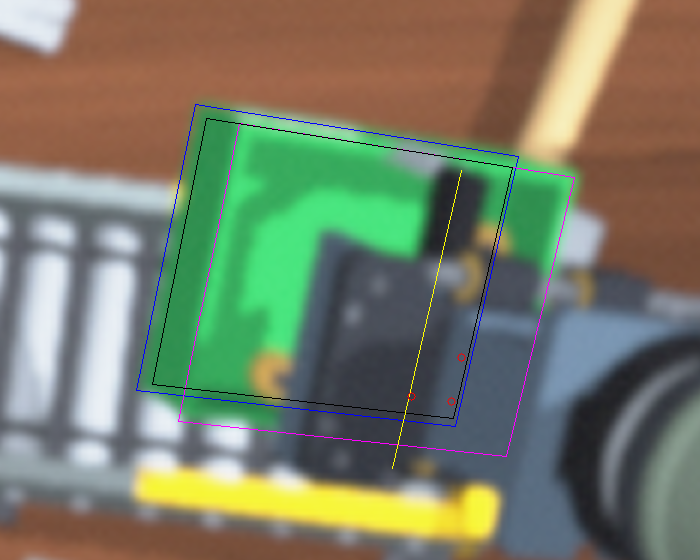

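```bash
python3 - <<'E'
from h import *
g=dict(np.load('pics/top9.npz')); c=cv2.resize(g['frame'][140:200,335:400],None,fx=10,fy=9,interpolation=cv2.INTER_LANCZOS4);cv2.imwrite('pics/z1.png',c[:,:,::-1])
g=dict(np.load('pics/scene9.npz')); c=cv2.resize(g['frame'][120:190,250:320],None,fx=8,fy=8,interpolation=cv2.INTER_LANCZOS4);cv2.imwrite('pics/z2.png',np.clip(c[:,:,::-1]*1.3,0,255).astype('uint8'))
E
```

```text
(no output)
```

View pics/z1.png

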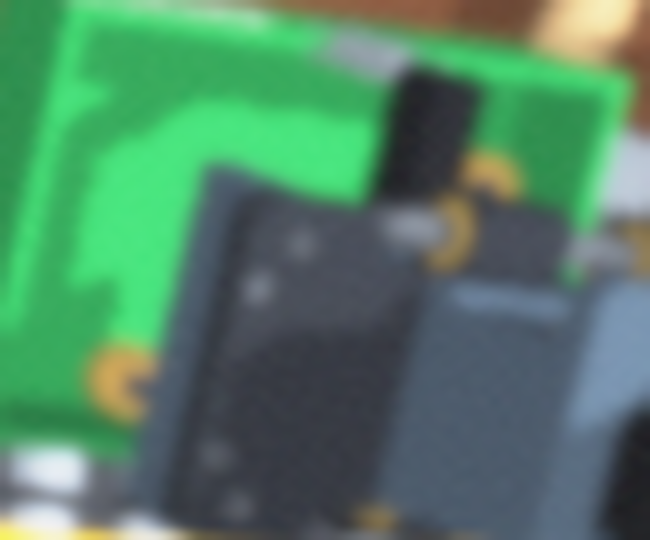

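View pics/z2.png

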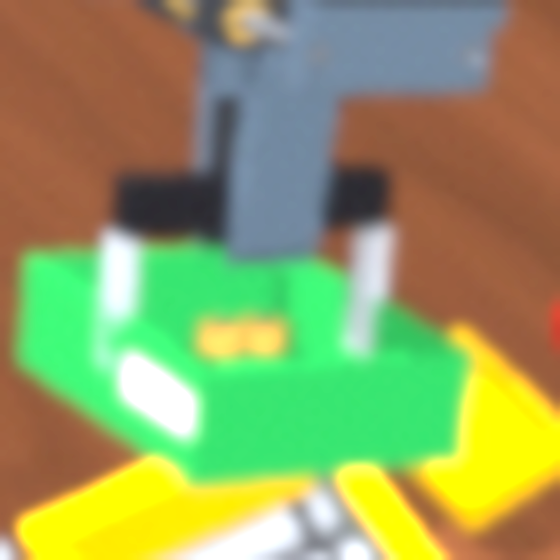

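Both stray bushes stopped where they met a wall: near wall (−41,≈23) and right wall (24,−58). I'll run them along each wall in turn, leaning mostly right, then mostly near, then back to cornerwise.

```bash
python3 -m creep '[[1,0.9,0.3,0,0.4,-1,0],[1,1.7,0.7,0,0.8,-2,0],[1,1.7,0.7,0,0.8,-2,0],[1,1.7,0.7,0,0.8,-2,0],[1,1.7,0.7,0,0.8,-2,0]]' 60
python3 -m creep '[[1,1.7,0.7,0,0.8,-2,0],[1,1.7,0.7,0,0.8,-2,0],[1,1.7,0.7,0,0.8,-2,0],[1,1.7,0.7,0,0.8,-2,0],[1,1.7,0.7,0,0.8,-2,0]]' 60
python3 -m creep '[[1,0.9,0.3,0,0.4,-1,0],[1,0,0,0,0,0,0],[1,0,0,0,0,0,0],[1,0,0,0,0,0,0],[1,0,0,0,0,0,0]]' 60
cat >> h.py <<'E'
def rep(tag):
    s=state();R=Ro.from_euler('xyz',s['ee_rot'],degrees=True).as_matrix()
    print(s['time_s'],s['ee_pos'].round(1),s['qpos'].round(0),s['force'].round(1))
    # slopes: downward component of tote axes
    print('near-down deg',np.degrees(np.arcsin(R[2,0])).round(1),'right-down deg',np.degrees(np.arcsin(-R[2,1])).round(1),'lean',np.degrees(np.arccos(-R[2,2])).round(1))
    out=[]
    for n in('scene','top'):
        g=snap(n,n+tag)
        p=proj(g,s['ee_pos']+R@np.array([0,0,40])); u,v=[int(x) for x in p]
        u0,v0=u-40,max(0,v-45); c=cv2.resize(g['frame'][v0:v0+80,u0:u0+80],None,fx=5,fy=5,interpolation=cv2.INTER_CUBIC); print(n,'crop origin',u0,v0); out.append(c)
    cv2.imwrite(f'pics/rep{tag}.png',np.hstack(out)[:,:,::-1])
E
python3 -c "
from h import *
rep('a')"
```

```text
time_s: 15.3
ee_pos: [555.7, -130.6, 256.5]
ee_rot: [-152.1, -15.3, -9.5]
force: [-0.2, -0.1, -4.1]
gripper_width: 13.5
time_s: 15.92
ee_pos: [564.2, -134.9, 256.5]
ee_rot: [-149.1, -6.7, -4.6]
force: [0.1, 0.0, -3.8]
gripper_width: 13.4
time_s: 16.55
ee_pos: [564.2, -134.6, 256.6]
ee_rot: [-148.8, -5.8, -4.1]
force: [-0.2, 0.6, -3.4]
gripper_width: 14.0
16.55 [ 564.2 -134.6  256.6] [-31.  21.  86.  30.  84.  55.] [-0.2  0.6 -3.4]
near-down deg 5.8 right-down deg 31.1 lean 31.7
scene crop origin 238 119
top crop origin 321 120
```

View pics/repa.png

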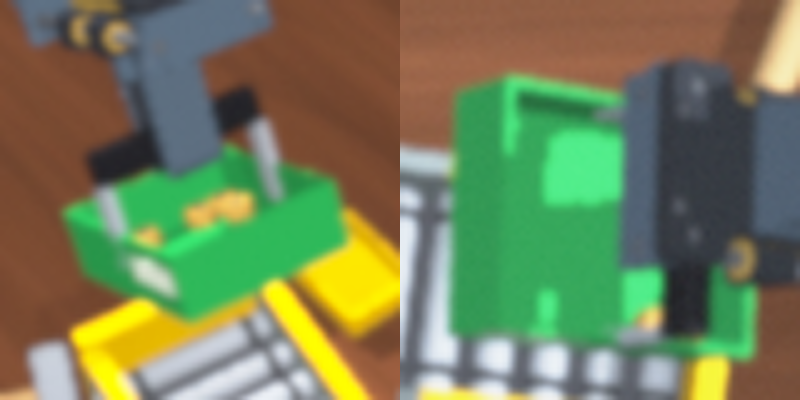

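```bash
python3 - <<'E'
from h import *
s=state()
g=dict(np.load('pics/scenea.npz'))
for u,v in [(150,237),(200,213),(225,205),(242,203)]: print(tote_pt(g,s,u/5+238-.4,v/5+119-.4).round(0))
t=dict(np.load('pics/topa.npz'))
print(tote_pt(t,s,252/5+321-.4,318/5+120-.4).round(0))
c=cv2.resize(g['frame'][145:180,245:295],None,fx=14,fy=14,interpolation=cv2.INTER_CUBIC);cv2.imwrite('pics/z3.png',c[:,:,::-1])
E
```

```text
[ 16. -49.  14.]
[-21. -51.  14.]
[-36. -45.  14.]
[-43. -36.  14.]
[-37. -35.  14.]
```

View pics/z3.png

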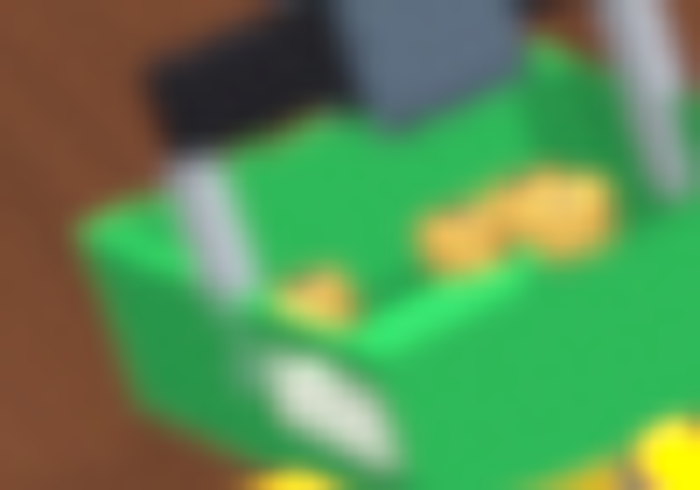

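Now three bushes are in the corner and one is on the right wall (x≈+20). Next I lean mainly to the near side.

```bash
python3 -m creep '[[1,-1,-0.9,0,-1,1.2,0],[1,-2.1,-1.7,0,-2,2.4,0],[1,-2.1,-1.7,0,-2,2.4,0],[1,-2.1,-1.7,0,-2,2.4,0],[1,-2.1,-1.7,0,-2,2.4,0]]' 60
python3 -m creep '[[1,-2.1,-1.7,0,-2,2.4,0],[1,-2.1,-1.7,0,-2,2.4,0],[1,-2.1,-1.7,0,-2,2.4,0],[1,-2.1,-1.7,0,-2,2.4,0],[1,-2.1,-1.7,0,-2,2.4,0]]' 60
python3 -m creep '[[1,-2.1,-1.7,0,-2,2.4,0],[1,-2.1,-1.7,0,-2,2.4,0],[1,-1,-0.9,0,-1,1.2,0],[1,0,0,0,0,0,0],[1,0,0,0,0,0,0]]' 60
python3 -m creep '[[1,0,0,0,0,0,0],[1,0,0,0,0,0,0],[1,0,0,0,0,0,0]]' 60
python3 -c "
from h import *
rep('b')"
```

```text
time_s: 17.27
ee_pos: [554.7, -126.5, 258.7]
ee_rot: [-156.9, -15.5, -9.1]
force: [0.9, -0.2, -3.9]
gripper_width: 14.1
time_s: 17.9
ee_pos: [545.1, -116.2, 257.5]
ee_rot: [-165.4, -26.8, -13.3]
force: [0.1, 0.4, -4.1]
gripper_width: 13.7
time_s: 18.52
ee_pos: [542.1, -111.6, 256.1]
ee_rot: [-169.6, -32.6, -14.7]
force: [0.1, 0.3, -3.0]
gripper_width: 13.8
time_s: 18.9
ee_pos: [542.4, -111.9, 255.8]
ee_rot: [-169.6, -32.6, -14.7]
force: [-0.4, -0.9, -2.2]
gripper_width: 13.8
18.9 [ 542.4 -111.9  255.8] [-21.   1. 114.  24.  36.  65.] [-0.4 -0.9 -2.2]
near-down deg 32.6 right-down deg 8.7 lean 34.0
scene crop origin 240 119
top crop origin 319 122
```

View pics/repb.png

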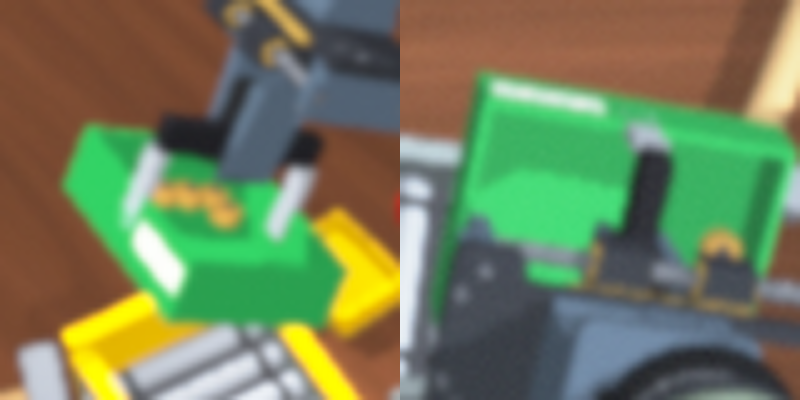

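```bash
python3 - <<'E'
from h import *
s=state()
g=dict(np.load('pics/sceneb.npz'))
c=cv2.resize(g['frame'][140:180,260:310],None,fx=14,fy=14,interpolation=cv2.INTER_CUBIC);cv2.imwrite('pics/z4.png',c[:,:,::-1])
for u,v in [(165,195),(187,197),(210,197),(228,215)]: print(tote_pt(g,s,u/5+240-.4,v/5+119-.4).round(0))
E
```

```text
[  1. -49.  14.]
[-15. -49.  14.]
[-34. -52.  14.]
[-36. -32.  14.]
```

View pics/z4.png

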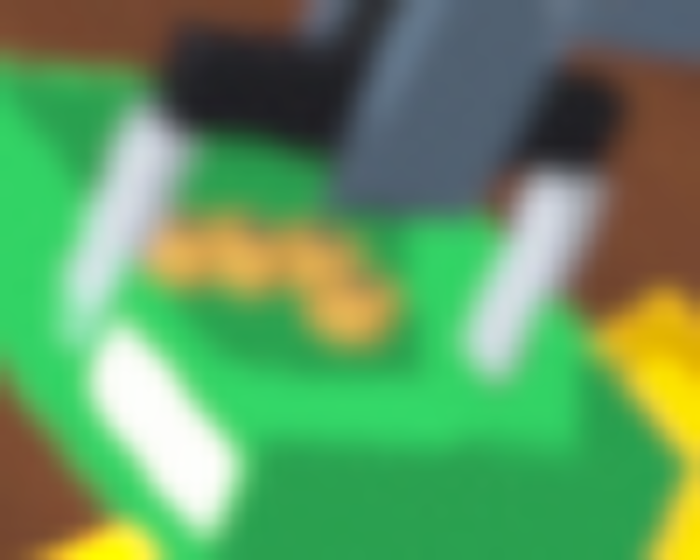

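All four are now touching in an L in the corner. Returning to the cornerwise lean.

```bash
python3 -m creep '[[1,0.5,0.9,0,1,-0.5,0],[1,1,1.7,0,2,-1.1,0],[1,1,1.7,0,2,-1.1,0],[1,1,1.7,0,2,-1.1,0],[1,1,1.7,0,2,-1.1,0]]' 60
python3 -m creep '[[1,1,1.7,0,2,-1.1,0],[1,1,1.7,0,2,-1.1,0],[1,1,1.7,0,2,-1.1,0],[1,0.5,0.9,0,1,-0.5,0],[1,0,0,0,0,0,0]]' 60
python3 -m creep '[[1,0,0,0,0,0,0],[1,0,0,0,0,0,0],[1,0,0,0,0,0,0],[1,0,0,0,0,0,0]]' 60
python3 - <<'E'
from h import *
rep('c')
g=dict(np.load('pics/scenec.npz'))
c=cv2.resize(g['frame'][140:180,255:305],None,fx=14,fy=14,interpolation=cv2.INTER_CUBIC);cv2.imwrite('pics/z5.png',c[:,:,::-1])
E
```

```text
time_s: 19.62
ee_pos: [545.4, -120.9, 256.9]
ee_rot: [-161.3, -27.9, -13.3]
force: [0.1, -0.6, -3.6]
gripper_width: 13.6
time_s: 20.25
ee_pos: [548.1, -127.2, 256.1]
ee_rot: [-155.1, -24.4, -11.8]
force: [0.1, 0.3, -4.5]
gripper_width: 13.3
time_s: 20.75
ee_pos: [547.8, -126.4, 256.4]
ee_rot: [-155.1, -24.4, -11.7]
force: [-0.1, -0.9, -3.6]
gripper_width: 13.7
20.75 [ 547.8 -126.4  256.4] [-33.   9. 105.  38.  59.  46.] [-0.1 -0.9 -3.6]
near-down deg 24.4 right-down deg 22.6 lean 34.3
scene crop origin 240 119
top crop origin 320 121
```

View pics/repc.png

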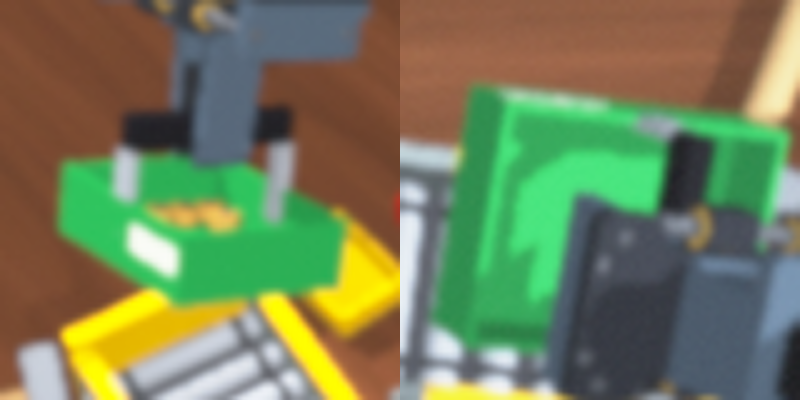

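View pics/z5.png

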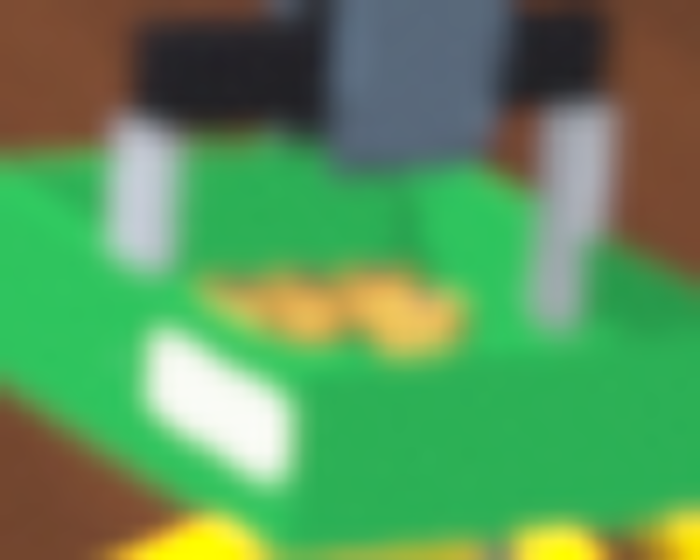

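```bash
python3 - <<'E'
from h import *
a=np.load('pics/top0.npz')['frame'].astype(int)
b=np.load('pics/topc.npz')['frame'].astype(int)
d=(np.abs(a-b).max(2)>45).astype('uint8')
n,l,st,c=cv2.connectedComponentsWithStats(d)
for i in range(1,n):
    if st[i,4]>8: print(st[i])
for f in('top0','scene0','topc','scenec'):
    h=cv2.cvtColor(np.load(f'pics/{f}.npz')['frame'],cv2.COLOR_RGB2HSV)
    m=cv2.inRange(h,(24,150,120),(34,255,255)); cs,_=cv2.findContours(m,0,1)
    print(f,[(cv2.boundingRect(q)) for q in cs if cv2.contourArea(q)>60])
E
cp pics/topc.png pics/topc_view.png
```

```text
[  326   138   192   262 24688]
[ 256  144   60   51 2250]
[254 152   6  15  60]
[243 154   6  13  56]
[228 167   8  19  88]
[ 529  265  111   78 3644]
[601 292   7  15  45]
[159 300   3   8  16]
[592 303   2   9   9]
[557 336   3   3   9]
[ 562  339   78   61 2161]
[ 275  349   95   51 2529]
[619 353   4   5  10]
[265 369   9   8  27]
[115 378   9  22  75]
[127 379   7  21  65]
[139 381   7  19  55]
[150 382   7  18  58]
[161 384   7  16  55]
[309 389  10   9  53]
[472 389   9  11  62]
[292 395   3   5  12]
top0 [(361, 225, 30, 23), (326, 150, 63, 60)]
scene0 [(253, 169, 60, 52), (296, 163, 25, 21)]
topc [(361, 225, 30, 23), (326, 198, 59, 12)]
scenec [(292, 178, 21, 25), (253, 177, 36, 44), (300, 161, 21, 23)]
```

View pics/topc_view.png

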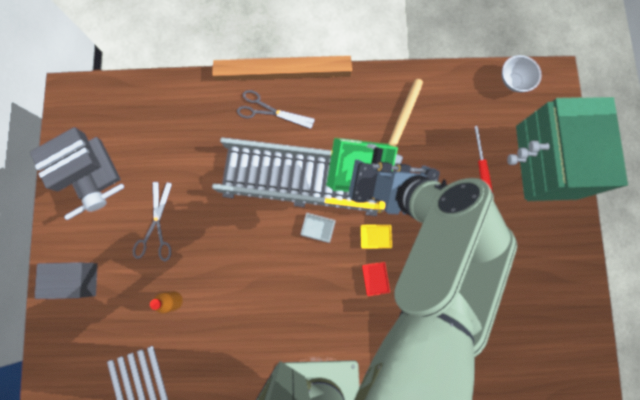

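View pics/scenec.png

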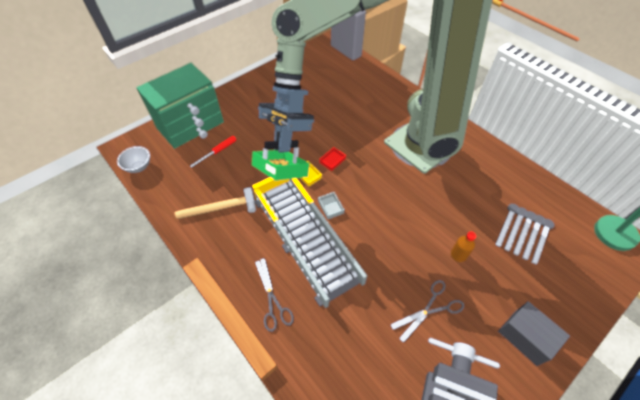

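The yellow tin (361,225 in the top view), tools and bottle are unmoved. The tote hangs over the bay, tilted, with the bushes in the corner. Handing in.

```bash
python3 - <<'E'
from h import *
from workcell import job_done
s=state();print(s['qvel'].round(2),s['force'],s['gripper_width']);print(job_done())
E
```

```text
[ 0.06  0.06 -0.06 -0.09 -0.   -0.02] [-0.74414404 -0.00581363 -3.4405112 ] 13.898949380816703
the job is handed in; nothing more can be done
None
```

I pushed the tote home against the yellow stop, lifted it by its handle above the bay, and handed in with it still held tilted at about 21 s. `job_done` reports no verdict.

**Push and lift:** I pushed with the fingers straddling the handle until the force rose to about 10 N at the expected home position. I then gripped it at 60 N and lifted it clear.

**Tilt:** It leans about 34° (24° towards the near side, 23° towards the stop side), so the near right corner on the yellow tin's side is lowest. The first tilt left two bushes stuck where they met a wall. I leaned it mostly right, then mostly near, then back cornerwise to bring them in.

**Last checks:**
- **Bushes:** The last view with all four bushes clearly visible, just before returning to the final lean, showed them touching in an L in the corner. In the final view they overlap but look to be in the same place. None were spilled and no strays showed. The outermost sits about 45 mm from the corner along the right wall, so it is not a tight square.
- **Holding:** Wrist force was only the tote's weight (about 3.5 N) and the joints were still. The lowest corner is about 160 mm above the bench, clear of the rails and stop.
- **Surroundings:** The yellow tin had not moved in the before/after comparison, and the grey tin, tools and bottle looked unmoved.
- **Small disagreement:** Bush positions cast from the scene camera read 6–8 mm off from touching the walls. I took this as calibration or slight tote pose error.

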